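# Check-weigh a praline strip behind the draught screen

### The arm

A 6-joint arm with a two-finger parallel gripper is mounted at the origin on the work surface. World frame = base frame: x ahead of the robot, y to its left, z up, the work surface at z = 0. Lengths are in m, angles in rad, forces in N, time in s.
With the tool pointing down it reaches from about 0.3 to 0.875 m from the base axis. Payload 6.4 kg.
Tool frame: the origin (TCP) lies midway between the tips of the shut fingers; the grasp point (between the pads) lies 19 mm behind it; z points along the fingers, y is the line along which they close (so a half turn about z gives the same grasp; the last joint's range is limited). The gripper opens to 85 mm and grips with 20 to 120 N. Pads are 22 mm wide; open, the fingers measure 114 mm over their backs; the gripper's body (76 mm by 85 mm) begins 54 mm behind the grasp point. The pads swing forward as they close: fully open they stand 13 mm farther back than shut.
Start: joints at [1.053, 0.181, 1.607, -0, 1.354, -0.206], TCP at [0.176, 0.547, 0.231] pointing down, gripper open.
Joint ranges: [-2.99, 2.99], [-0.89, 2.07], [0.3, 2.58], [-1.14, 4.28], [0, 2.63], [-3.12, 3.12]. Speed limits (rad/s): [2.57, 2.57, 3.01, 3.14, 3.14, 3.14].

### API

Orientations are given as a unit quaternion [w, x, y, z].
In Python, from bench import get_obs, camera, hand_in gives the robot as it stands.
- The arm moves only by the tool carry_out, never from a script. Its argument "plan" is a list that holds one entry, the list of rows, each a list of 7 numbers: the shift along the world's x, y, z in m, then the turn, a rotation vector about the world's x, y, z in rad, then the opening, from 0 (shut) to 1 (fully open). In form: [[[x, y, z, rx, ry, rz, hand], ...]]. A call has exactly 5 rows; each row is the pose to reach, as a shift and turn from the pose commanded when the call began; what a row does not reach only later rows make up. A row lasts 1/12 s, in which the tool goes at most 41.7 mm and 7.16 degrees, less where a joint would pass 70% of its speed; a pose out of reach is approached as far as the arm can. A call with a gripper value outside its range is refused whole. The fingers move at their own pace and stop on an object; the grip force is fixed at half the most. Time passes only in rows, so rows that repeat a pose let the fingers close, or fill a call up. It gives the time, the measured TCP pose, the force, the opening and the grip force at its end, in the units of the state.
- get_obs(): the state, without advancing time (a new reading comes with each control period).
- camera(name): name is "scene" or "top" or "wrist"; returns a dict with "pixels" (420x560x3 uint8, red, green, blue), "z_map" (420x560 float32, m along the optical axis (not along the pixel's ray), 0 where there is no reading), "camera_matrix" (3x3 intrinsics, pixels), "cam_to_world" (4x4, takes a point from camera to world coordinates). Camera axes: x right, y up, looking along -z (the intrinsics and any distortion apply to the point x, -y, -z); pixel columns grow to the right and rows downward; lengths in m; the calibration is good to about 2 mm. The wrist camera is an equidistant fisheye: a pixel r from the principal point sees the ray r / f radians off the axis. A picture is of the moment at which its call begins.
- hand_in(): hands the job in; it is judged then, once.
The state is a dict: "time_s": time; "q": joint angles; "dq": joint speeds; "joint_efforts": joint torques, N m; "eef_pos": TCP position; "eef_rot": TCP orientation; "wrist_force": force on the tool from outside, world axes, zero at the start; "torque": the same for the moment, N m; "opening": opening from 0.0 (shut) to 1.0 (fully open); "grasp_force": force on a finger pad.
Only numpy, scipy, OpenCV 4.12 (cv2) and the standard library are available. Lean on these libraries where they do the work, as an engineer would, in place of code of your own. Each camera call takes 0.05 s, during which the arm holds its last target. There are 200 camera calls.

### The job

Slide the strip of ivory pralines out of its outfeed lane and lay it level in the blue cradle on the check scale, both ends down between the blue cheeks; then push the orange-framed screen door shut until it clicks home on its catch. Never tip the strip, and leave the dark strip and everything else on the table where they are.

Things in the scene. Friction and masses are not known exactly. Their poses are not given: they have to be found in the camera images.
- ivory_strip: The strip to weigh: rigid black tray 40 (own x) x 170 (own y) x 30 mm high, straight sides, four ivory pralines sunk in it below the rim, about 100 g. Origin: centre of its underside. Starts on the table in its lane, 50 to 58 mm of its +y end out of the mouth. It may lie either way round in the cradle.
- dark_strip: Same tray with four dark brown pralines, in the other lane; stays there.
- lane_a: Fixed lane over the ivory strip: a tunnel 68 (x) x 115 (y) x 58 mm high in all, 56 mm wide and 48 mm high inside, clear roof with a yellow band at the mouth. Mouth at +y, 57.5 mm from the origin; the strip comes out along +y. Feet reach 50 mm either side, 8 mm high. Origin: centre of its footprint on the table.
- lane_b: Identical lane, holding the dark strip.
- scale: Fixed check scale: white base 200 (x) x 240 (y) x 36 mm, steel pan top at 42 mm. Clear screens on its +y, -y and +x edges, 120 mm high, 228 mm apart in y, the rear one 95 mm behind the origin; open above. The door closes the -x side. A 50 mm high readout box stands behind, out to +x 152 mm. Origin: centre of its underside.
- cradle (a point): Pan top at the centre of the blue cradle, axes as the scale's; the strip lies along y. Two U-shaped blue cheeks, 28 mm high, take its ends: side walls 34 to 90 mm either side in y, 48 mm apart inside (x), 4 mm thick; end walls 180 mm apart inside (y). Between them (68 mm) the strip's sides are free, so it must be held by its middle to go in.
- screen_door (a joint): Door angle in rad: 0 = shut and seated on the catch, larger = more open (to 1.5), swinging out to the scale's -x side. A sprung ball catch resists from about 0.07 rad and snaps the door to 0; short of it the door is left standing ajar. Needs a firm push of about 5 N at the outer part of the door.
- door_hinge (a point): On the door's upright hinge axis (at the scale's -x, +y corner), 65 mm above the table. Axes turn with the door: own -y runs from the hinge along the door to its free edge (214 mm), own -x is outward normal of the door's outer face.
- door_push (a point): On the outer face of the clear door, 150 mm from the hinge axis, 65 mm above the table; axes as the door_hinge point. The panel is 8 mm thick, spans 12 to 118 mm above the table, and has a black knob 192 mm from the hinge, 85 mm up, standing 20 mm off the outer face (18 mm across).
- empty_tray: Loose empty black tray 40 x 170 x 30 mm, origin at centre of underside; leave alone.
- praline_0: Loose praline, 32 mm across, 18 mm high, origin at centre of underside; leave alone.
- praline_1: Loose praline as praline_0; leave alone.
- spatula: Spatula lying on the table along its own x; leave alone.
There are look-alikes about, which are no part of the job. Leave any green look-alike of the ivory_strip alone.

How it is judged:
By the outcome, as a careful person would: the job done as asked, in the order asked, and still so for the second after the job is handed in, with the robot touching nothing.
It also fails if it takes over 64 s, if anything falls off the work surface, if the arm or the gripper's body presses on something with over 40 N, if the wrist force passes 120 N, or if a joint passes its speed limit or range.

## Working session

There is one attempt and no reset: what is moved stays moved. The work goes in short steps, Python scripts to look and compute and a tool call to move; the robot and the scene stay as the last step left them, time stands still between calls to the robot, and variables do not carry over. Pictures are saved under pics/ and viewed, at most 12 in all, crops included, and the job is handed in when it is done.

Besides the shell and the picture viewer there is one more tool, called as name(argument=value, ...), one argument or row to a line, values as JSON. carry_out: Moves the arm, as the interface text tells. Its arguments: {"type":"object","properties":{"plan":{"type":"array","items":{"type":"array","items":{"type":"array","items":{"type":"number"}}}}},"required":["plan"]}

```bash
mkdir -p pics; ls; cat > h.py <<'E'
import numpy as np, cv2
from bench import get_obs, camera, hand_in
def shot(name,fn):
    c=camera(name); cv2.imwrite(fn,cv2.cvtColor(c['pixels'],cv2.COLOR_RGB2BGR)); np.savez(fn[:-4]+'.npz',**c); return c
def pts(c):
    z=c['z_map'];K=c['camera_matrix'];h,w=z.shape
    u,v=np.meshgrid(np.arange(w),np.arange(h))
    P=np.stack([(u-K[0,2])/K[0,0]*z,-(v-K[1,2])/K[1,1]*z,-z,np.ones_like(z)],-1)
    return (P@c['cam_to_world'].T)[...,:3]
E
python3 - <<'E'
from h import *
a=shot('top','pics/top.png');b=shot('scene','pics/scene.png')
print(a['camera_matrix'],a['cam_to_world'],get_obs())
E
```

```text
pics
[[522.68918572   0.         275.53534054]
 [  0.         522.68918572 212.39415948]
 [  0.           0.           1.        ]] [[ 0.01822256  0.99490291 -0.09917729  0.3791523 ]
 [-0.99964396  0.02006295  0.01759086  0.04373641]
 [ 0.01949099  0.09882143  0.99491428  1.43031297]
 [ 0.          0.          0.          1.        ]] {'time_s': 0.1, 'q': array([ 1.05270991e+00,  1.81474352e-01,  1.60785560e+00, -2.26926953e-05,
        1.35382138e+00, -2.06302938e-01]), 'dq': array([ 2.14731499e-03,  1.66168072e-04, -1.86642329e-03,  1.00929000e-03,
       -6.70106541e-05,  4.03544330e-04]), 'joint_efforts': array([ 8.31742568e-07, -4.45877981e+01, -3.52240634e+01, -4.05297378e-04,
        4.15507136e-03,  5.24849540e-06]), 'eef_pos': array([0.17613471, 0.5468559 , 0.2304953 ]), 'eef_rot': array([-2.65781609e-04,  1.55258618e-01,  9.87873552e-01, -7.32702311e-04]), 'wrist_force': array([-0.48485068, -0.98327823,  0.54527731]), 'torque': array([-0.02443814,  0.04062153, -0.00664104]), 'grasp_force': 0.0, 'opening': 1.0015590132171066}
```

View pics/top.png

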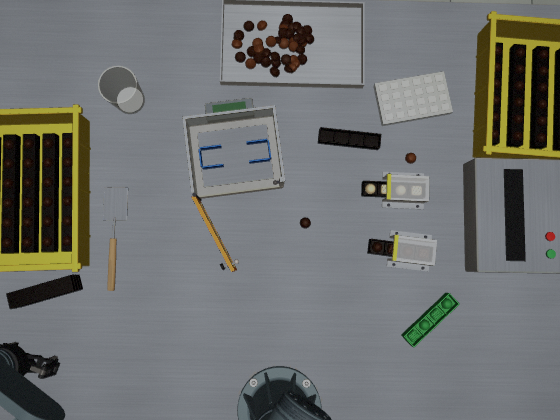

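View pics/scene.png

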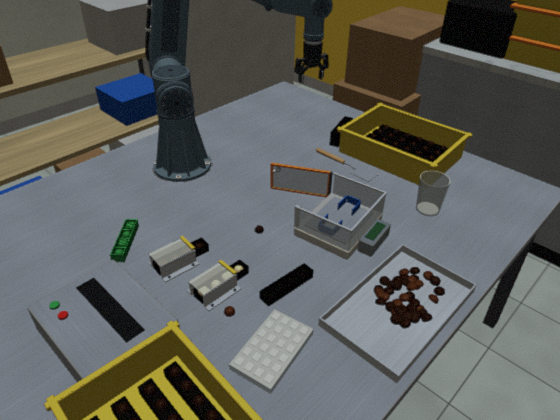

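Top picture: world +x is up and +y is left. What could be taken for the strip:
- the ivory strip, end out of its lane at (372,188)
- the dark strip at (380,247)
- the green look-alike at (430,320)
- loose trays at (350,138) and (45,292)

The pale pralines at (372,188) and under the clear roof at (400-415,189) match the description, so I choose that one. I'll check it in a close crop and measure.

```bash
python3 - <<'E'
from h import *
c=dict(np.load('pics/top.npz')); im=cv2.imread('pics/top.png')
l=cv2.resize(im[160:276,350:446],None,fx=5,fy=5,interpolation=cv2.INTER_CUBIC)
s=cv2.resize(im[95:280,175:295],None,fx=3.1,fy=3.1,interpolation=cv2.INTER_CUBIC)[:580]
H=580; o=np.zeros((H,480+s.shape[1]-60,3),np.uint8); o[:l.shape[0],:480]=l[:H,:480]; 
cv2.imwrite('pics/c1.png',l); cv2.imwrite('pics/c2.png',s)
P=pts(c)
for n,q in dict(strip=[(364,181),(364,196),(372,188),(385,188)],laneroof=[(388,174),(388,200),(392,188),(428,174),(428,202),(410,188)],dark=[(372,240),(371,253)],scale=[(187,118),(275,109),(283,185),(194,193),(235,130),(235,150)],door=[(196,199),(234,270),(215,235)],cr=[(201,149),(203,166),(270,143),(268,159)]).items():
    for u,v in q: print(n,(u,v),P[v,u].round(3))
E
```

```text
strip (364, 181) [ 0.609 -0.22   0.031]
strip (364, 196) [ 0.571 -0.224  0.007]
strip (372, 188) [ 0.591 -0.242  0.029]
strip (385, 188) [ 0.591 -0.277  0.031]
laneroof (388, 174) [ 0.625 -0.279  0.057]
laneroof (388, 200) [ 0.558 -0.284  0.033]
laneroof (392, 188) [ 0.589 -0.291  0.05 ]
laneroof (428, 174) [ 0.638 -0.404  0.001]
laneroof (428, 202) [ 0.559 -0.403  0.003]
laneroof (410, 188) [ 0.589 -0.338  0.057]
dark (372, 240) [ 0.45  -0.246  0.008]
dark (371, 253) [ 0.414 -0.239  0.032]
scale (187, 118) [0.747 0.251 0.122]
scale (275, 109) [0.776 0.027 0.122]
scale (283, 185) [0.59  0.001 0.057]
scale (194, 193) [0.555 0.227 0.118]
scale (235, 130) [0.738 0.133 0.046]
scale (235, 150) [0.684 0.131 0.045]
door (196, 199) [0.539 0.221 0.124]
door (234, 270) [0.364 0.121 0.117]
door (215, 235) [0.45  0.171 0.117]
cr (201, 149) [0.683 0.222 0.052]
cr (203, 166) [0.634 0.213 0.069]
cr (270, 143) [0.706 0.038 0.04 ]
cr (268, 159) [0.656 0.042 0.069]
```

View pics/c1.png

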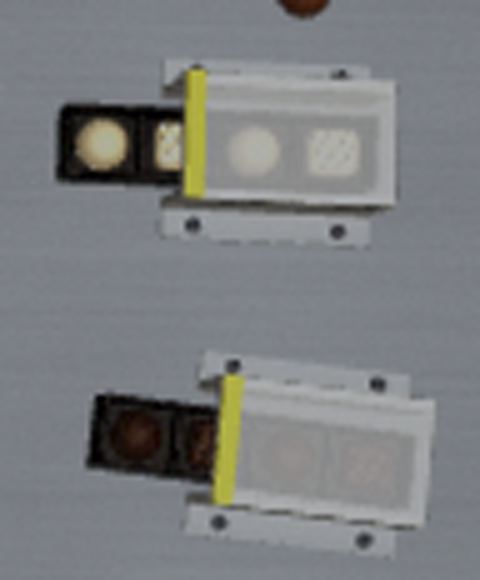

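View pics/c2.png

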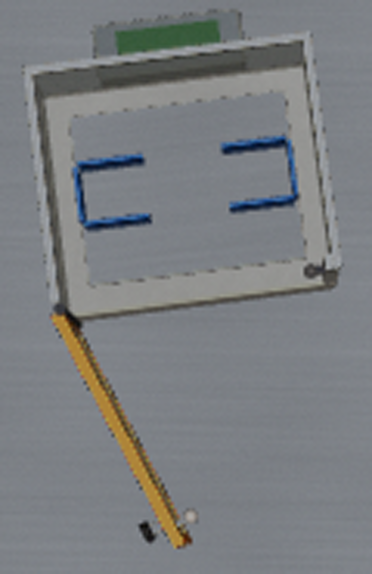

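The crop confirms it: ivory pralines at (372,188) and through the clear roof, dark ones in the lower lane. The cradle is at (235,152), with the door's free edge at (234,270) and its knob on the left face. Next I'll fit the poses precisely.

```bash
cat >> h.py <<'E'
def plane(c,uv,z):
    K=c['camera_matrix'];T=c['cam_to_world'];uv=np.asarray(uv,float).reshape(-1,2)
    d=np.c_[(uv[:,0]-K[0,2])/K[0,0],-(uv[:,1]-K[1,2])/K[1,1],-np.ones(len(uv))]@T[:3,:3].T
    return T[:3,3]+d*((z-T[2,3])/d[:,2])[:,None]
def rect(p): 
    r=cv2.minAreaRect(p[:,:2].astype(np.float32)); return np.round(r[0],4),np.round(r[1],4),round(r[2],1),np.round(cv2.boxPoints(r),3).tolist()
E
python3 - <<'E'
from h import *
from scipy.spatial.transform import Rotation as R
c=dict(np.load('pics/top.npz')); im=c['pixels'].astype(int); P=pts(c)
v,u=np.mgrid[:420,:560]
def m(mask,z): return plane(c,np.c_[u[mask],v[mask]],z)
box=lambda a,b,e,f:(u>=a)&(u<b)&(v>=e)&(v<f)
r,g,b=im[...,0],im[...,1],im[...,2]
print('cradle',rect(m((b-r>50)&box(190,280,130,175),.07)))
w=im.max(-1)<60
print('strip dark px',rect(m(w&box(355,388,175,202),.03)))
y=(r-b>90)&(g>120)
print('bandA',rect(m(y&box(380,400,165,210),.058)))
print('bandB',rect(m(y&box(385,405,225,270),.058)))
d=(r-b>90)&(g<190)&box(185,245,190,280)
print('door',rect(m(d,.118)))
W=(im.min(-1)>0)
s=(P[...,2]>.105)&box(178,292,98,196)
print('screens',rect(m(s,.12)))
print(R.from_quat(np.roll([-2.65e-4,.15526,.98787,-7.3e-4],-1)).as_matrix().round(3))
E
```

```text
cradle (array([0.6705, 0.1312]), array([0.0564, 0.1871]), 8.6, [[0.6290000081062317, 0.21899999678134918], [0.6570000052452087, 0.03400000184774399], [0.7120000123977661, 0.0430000014603138], [0.6840000152587891, 0.2280000001192093]])
strip dark px (array([ 0.5889, -0.2459]), array([0.066 , 0.0452]), 85.7, [[0.5640000104904175, -0.2770000100135803], [0.609000027179718, -0.2800000011920929], [0.6140000224113464, -0.2150000035762787], [0.5690000057220459, -0.210999995470047]])
bandA (array([ 0.5927, -0.2801]), array([0.008 , 0.0648]), 89.8, [[0.5600000023841858, -0.2840000092983246], [0.625, -0.2840000092983246], [0.625, -0.2759999930858612], [0.5600000023841858, -0.2759999930858612]])
bandB (array([ 0.4296, -0.2969]), array([0.0086, 0.0658]), 84.5, [[0.3959999978542328, -0.2980000078678131], [0.4620000123977661, -0.30399999022483826], [0.46299999952316284, -0.29600000381469727], [0.3970000147819519, -0.28999999165534973]])
door (array([0.4547, 0.177 ]), array([0.2109, 0.0096]), 29.5, [[0.3610000014305115, 0.1289999932050705], [0.36500000953674316, 0.12099999934434891], [0.5490000247955322, 0.22499999403953552], [0.5440000295639038, 0.2329999953508377]])
screens (array([0.6765, 0.1272]), array([0.2494, 0.2865]), 1.2, [[0.5490000247955322, 0.2680000066757202], [0.5550000071525574, -0.01899999938905239], [0.8040000200271606, -0.013000000268220901], [0.7979999780654907, 0.27300000190734863]])
[[-0.952  0.307 -0.001]
 [ 0.307  0.952 -0.001]
 [ 0.    -0.002 -1.   ]]
```

Checks hold: the cradle is 56x188 mm as specified, centre (0.6705, 0.131), yaw +8.6°. The ivory strip's tip is near (0.591, -0.213), with the lane yaw about -1.4°. I'll move above the protruding end.

carry_out(
  plan=[
    [[0.017,-0.031,0,0,0,-0.051,1],[0.033,-0.063,0,0,0,-0.103,1],[0.05,-0.094,0,0,0,-0.154,1],[0.066,-0.126,0,0,0,-0.206,1],[0.083,-0.157,0,0,0,-0.257,1]],
  ],
)

```text
time_s: 0.52
eef_pos: [0.2593, 0.3886, 0.2308]
eef_rot: [-0.0, 0.281, 0.96, -0.0]
wrist_force: [-0.2, 0.6, -0.1]
opening: 1.005
grasp_force: 0.0
```

carry_out(
  plan=[
    [[0.017,-0.031,0,0,0,-0.051,1],[0.033,-0.063,0,0,0,-0.103,1],[0.05,-0.094,0,0,0,-0.154,1],[0.066,-0.126,0,0,0,-0.206,1],[0.083,-0.157,0,0,0,-0.257,1]],
  ],
)

```text
time_s: 0.93
eef_pos: [0.3424, 0.2316, 0.2311]
eef_rot: [-0.0, 0.402, 0.916, -0.0]
wrist_force: [1.0, -0.1, 0.3]
opening: 0.999
grasp_force: 0.0
```

carry_out(
  plan=[
    [[0.017,-0.031,0,0,0,-0.051,1],[0.033,-0.063,0,0,0,-0.103,1],[0.05,-0.094,0,0,0,-0.154,1],[0.066,-0.126,0,0,0,-0.206,1],[0.083,-0.157,0,0,0,-0.257,1]],
  ],
)

```text
time_s: 1.35
eef_pos: [0.4255, 0.0745, 0.2311]
eef_rot: [-0.0, 0.517, 0.856, -0.0]
wrist_force: [1.1, -0.6, -0.1]
opening: 1.001
grasp_force: 0.0
```

carry_out(
  plan=[
    [[0.017,-0.031,0,0,0,-0.051,1],[0.033,-0.063,0,0,0,-0.103,1],[0.05,-0.094,0,0,0,-0.154,1],[0.066,-0.126,0,0,0,-0.206,1],[0.083,-0.157,0,0,0,-0.257,1]],
  ],
)

```text
time_s: 1.77
eef_pos: [0.5086, -0.0825, 0.2309]
eef_rot: [-0.0, 0.622, 0.783, -0.0]
wrist_force: [0.7, 0.4, 0.6]
opening: 1.002
grasp_force: 0.0
```

carry_out(
  plan=[
    [[0.017,-0.031,0,0,0,-0.051,1],[0.033,-0.063,0,0,0,-0.103,1],[0.05,-0.094,0,0,0,-0.154,1],[0.066,-0.126,0,0,0,-0.206,1],[0.083,-0.157,0,0,0,-0.257,1]],
  ],
)

```text
time_s: 2.18
eef_pos: [0.5916, -0.2394, 0.2306]
eef_rot: [-0.001, 0.717, 0.697, -0.0]
wrist_force: [0.1, -0.3, 0.2]
opening: 1.0
grasp_force: 0.0
```

```bash
python3 - <<'E'
from h import *
a=shot('wrist','pics/w1.png')
print(a['camera_matrix'],a['cam_to_world'].round(3),get_obs()['eef_pos'],get_obs()['eef_rot'])
E
```

```text
[[325.1922621    0.         277.74589831]
 [  0.         325.1922621  213.46169772]
 [  0.           0.           1.        ]] [[ 1.     0.028  0.01   0.594]
 [-0.029  0.949  0.313 -0.159]
 [-0.001 -0.313  0.95   0.374]
 [ 0.     0.     0.     1.   ]] [ 0.59337936 -0.24524713  0.22985435] [ 0.00121164  0.71952588  0.69446417 -0.00074392]
```

View pics/w1.png

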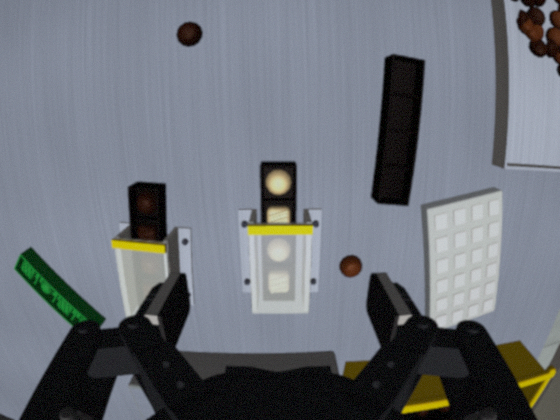

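The wrist view shows the ivory strip's end at (262-296,163) with the yellow band at row 230, and clear space for the fingers on both sides. I'll measure it with the fisheye model.

```bash
cat >> h.py <<'E'
def fplane(c,uv,z):
    K=c['camera_matrix'];T=c['cam_to_world'];uv=np.asarray(uv,float).reshape(-1,2)
    q=(uv-K[:2,2])/K[0,0];r=np.linalg.norm(q,axis=1)+1e-12
    d=np.c_[q[:,0]/r*np.sin(r),-q[:,1]/r*np.sin(r),-np.cos(r)]@T[:3,:3].T
    return T[:3,3]+d*((z-T[2,3])/d[:,2])[:,None]
E
python3 - <<'E'
from h import *
c=dict(np.load('pics/w1.npz')); im=c['pixels'].astype(int)
print('strip corners',fplane(c,[(262,163),(296,163),(262.5,222),(297,222)],.03).round(4))
print('band',fplane(c,[(248,230),(312,230)],.058).round(4),'bolts',fplane(c,[(243,224),(316,224),(247,281),(314,281)],.008).round(4))
mx=im.max(-1)
for r in (180,190,200,210,218): 
    k=np.where(mx[r,240:320]<60)[0]+240; print(r,k.min(),k.max(),fplane(c,[(k.min()-.5,r),(k.max()+.5,r)],.03).round(4)[:,:2].tolist())
k=np.where(mx[150:180,270]<60)[0]+150;print(k.min(),fplane(c,[(270,k.min()-.5)],.03))
k=np.where(mx[150:180,290]<60)[0]+150;print(k.min(),fplane(c,[(290,k.min()-.5)],.03))
o=get_obs();print(o['eef_pos'],o['eef_rot'],o['time_s'])
E
```

```text
strip corners [[ 0.5758 -0.2149  0.03  ]
 [ 0.6122 -0.2159  0.03  ]
 [ 0.5736 -0.2817  0.03  ]
 [ 0.6124 -0.2829  0.03  ]]
band [[ 0.5597 -0.2802  0.058 ]
 [ 0.6266 -0.2821  0.058 ]] bolts [[ 0.5486 -0.2915  0.008 ]
 [ 0.6364 -0.2941  0.008 ]
 [ 0.5482 -0.3704  0.008 ]
 [ 0.6351 -0.3731  0.008 ]]
180 261 295 [[0.5735, -0.2335], [0.6113, -0.2346]]
190 261 295 [[0.573, -0.2446], [0.6112, -0.2458]]
200 261 295 [[0.5725, -0.256], [0.611, -0.2571]]
210 262 295 [[0.5731, -0.2676], [0.6108, -0.2687]]
218 262 294 [[0.5727, -0.277], [0.6096, -0.278]]
162 [[ 0.58444895 -0.21353077  0.03      ]]
162 [[ 0.60578419 -0.21413849  0.03      ]]
[ 0.59337936 -0.24524713  0.22985435] [ 0.00121164  0.71952588  0.69446417 -0.00074392] 2.2333
```

carry_out(
  plan=[
    [[0,0,-0.035,0,0,0,1],[0,0,-0.07,0,0,0,1],[0,0,-0.105,0,0,0,1],[0,0,-0.135,0,0,0,1],[0,0,-0.16,0,0,0,1]],
  ],
)

```text
time_s: 2.65
eef_pos: [0.5898, -0.2367, 0.068]
eef_rot: [-0.002, 0.716, 0.698, -0.0]
wrist_force: [-0.2, 0.2, 0.5]
opening: 0.999
grasp_force: 0.0
```

carry_out(
  plan=[
    [[0,0,-0.02,0,0,0,1],[0,0,-0.04,0,0,0,1],[0,0,-0.055,0,0,0,1],[0,0,-0.064,0,0,0,1],[0,0,-0.064,0,0,0,1]],
  ],
)

```text
time_s: 3.07
eef_pos: [0.5898, -0.2367, 0.0049]
eef_rot: [-0.002, 0.716, 0.698, -0.0]
wrist_force: [-0.9, 0.8, -0.5]
opening: 0.998
grasp_force: 0.0
```

carry_out(
  plan=[
    [[0,0,0,0,0,0,0.6],[0,0,0,0,0,0,0.4],[0,0,0,0,0,0,0.3],[0,0,0,0,0,0,0.2],[0,0,0,0,0,0,0.2]],
  ],
)

```text
time_s: 3.48
eef_pos: [0.5926, -0.2384, 0.009]
eef_rot: [0.001, 0.716, 0.698, 0.0]
wrist_force: [-1.0, 0.6, 4.6]
opening: 0.454
grasp_force: 62.4
```

carry_out(
  plan=[
    [[0,0.008,0,0,0,0,0.2],[0,0.02,0,0,0,0,0.2],[0.001,0.035,0,0,0,0,0.2],[0.001,0.05,0,0,0,0,0.2],[0.001,0.06,0,0,0,0,0.2]],
  ],
)

```text
time_s: 3.9
eef_pos: [0.5938, -0.1778, 0.009]
eef_rot: [0.002, 0.716, 0.698, 0.0]
wrist_force: [1.3, -4.8, 5.3]
opening: 0.452
grasp_force: 62.6
```

carry_out(
  plan=[
    [[0,0.015,0,0,0,0,0.2],[0.001,0.035,0,0,0,0,0.2],[0.001,0.055,0,0,0,0,0.2],[0.002,0.075,0,0,0,0,0.2],[0.002,0.075,0,0,0,0,0.2]],
  ],
)

```text
time_s: 4.32
eef_pos: [0.5957, -0.0995, 0.009]
eef_rot: [0.001, 0.716, 0.699, 0.001]
wrist_force: [1.5, 8.2, 10.0]
opening: 0.456
grasp_force: 63.1
```

carry_out(
  plan=[
    [[0,0,0,0,0,0,0.4],[0,0,0,0,0,0,0.6],[0,0,0,0,0,0,0.8],[0,0,0,0,0,0,0.9],[0,0,0,0,0,0,0.9]],
  ],
)

```text
time_s: 4.73
eef_pos: [0.5939, -0.1026, 0.0069]
eef_rot: [-0.0, 0.716, 0.698, -0.0]
wrist_force: [0.4, -0.3, 0.4]
opening: 0.9
grasp_force: 0.0
```

carry_out(
  plan=[
    [[0,0,0.03,0,0,0,1],[0,0,0.07,0,0,0,1],[0,0,0.11,0,0,0,1],[0,0,0.14,0,0,0,1],[0,0,0.14,0,0,0,1]],
  ],
)

```text
time_s: 5.15
eef_pos: [0.5986, -0.1045, 0.1551]
eef_rot: [0.006, 0.716, 0.698, 0.003]
wrist_force: [1.8, -0.6, 1.3]
opening: 1.003
grasp_force: 0.0
```

```bash
python3 - <<'E'
from h import *
a=shot('wrist','pics/w2.png');b=shot('top','pics/t2.png')
print(get_obs()['eef_pos'],get_obs()['eef_rot'],a['cam_to_world'].round(3))
E
```

```text
[ 0.59528661 -0.103325    0.1489537 ] [1.55280321e-03 7.16412570e-01 6.97674810e-01 6.91157793e-04] [[ 1.     0.029 -0.003  0.6  ]
 [-0.027  0.948  0.318 -0.023]
 [ 0.012 -0.318  0.948  0.298]
 [ 0.     0.     0.     1.   ]]
```

View pics/w2.png

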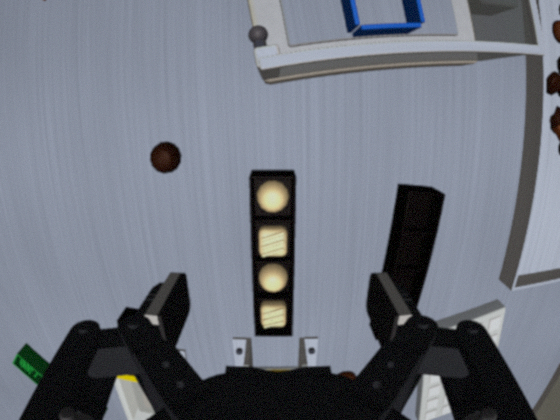

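The strip is clear of its lane and the tray lies flat: corners (251,171), (295,171), (255,335), (291,335). Next I'll measure its centre and yaw, and the empty tray's clearance.

```bash
python3 - <<'E'
from h import *
c=dict(np.load('pics/w2.npz'))
print('wrist strip',fplane(c,[(251,171),(295,171),(255,335),(291,335)],.03).round(4).tolist())
c=dict(np.load('pics/t2.npz')); im=c['pixels'].astype(int); v,u=np.mgrid[:420,:560]
P=pts(c)
for n,k in dict(strip=((P[...,2]>.022)&(P[...,2]<.04)&(abs(P[...,0]-.592)<.035)&(P[...,1]>-.262)&(P[...,1]<-.06)),tray=((P[...,2]>.018)&(P[...,2]<.04)&(abs(P[...,0]-.7)<.05)&(P[...,1]>-.3)&(P[...,1]<-.06))).items():
    print(n,k.sum(),rect(plane(c,np.c_[u[k],v[k]],.03)))
E
```

```text
wrist strip [[0.579, -0.0748, 0.03], [0.6159, -0.0759, 0.03], [0.5729, -0.2471, 0.03], [0.6107, -0.2483, 0.03]]
strip 258 (array([ 0.5923, -0.1629]), array([0.1697, 0.041 ]), 88.1, [[0.5690000057220459, -0.24699999392032623], [0.6100000143051147, -0.24799999594688416], [0.6159999966621399, -0.07900000363588333], [0.574999988079071, -0.07699999958276749]])
tray 37 (array([ 0.7423, -0.2407]), array([0.0478, 0.0068]), 80.8, [[0.7350000143051147, -0.2639999985694885], [0.7419999837875366, -0.26499998569488525], [0.7490000128746033, -0.21799999475479126], [0.7429999709129333, -0.21699999272823334]])
```

carry_out(
  plan=[
    [[0,-0.02,0,0,0,0,1],[0,-0.04,0,0,0,0,1],[0,-0.06,0,0,0,0,1],[0,-0.06,-0.03,0,0,0,1],[0,-0.06,-0.06,0,0,0,1]],
  ],
)

```text
time_s: 5.67
eef_pos: [0.5947, -0.1645, 0.0865]
eef_rot: [0.001, 0.717, 0.697, 0.0]
wrist_force: [0.1, -0.3, -0.9]
opening: 0.999
grasp_force: 0.0
```

carry_out(
  plan=[
    [[0,0,-0.025,0,0,0,1],[0,0,-0.05,0,0,0,1],[0,0,-0.068,0,0,0,1],[0,0,-0.077,0,0,0,1],[0,0,-0.077,0,0,0,1]],
  ],
)

```text
time_s: 6.08
eef_pos: [0.5911, -0.1614, 0.006]
eef_rot: [-0.004, 0.716, 0.698, -0.001]
wrist_force: [-0.7, -0.0, 0.3]
opening: 1.0
grasp_force: 0.0
```

carry_out(
  plan=[
    [[0,0,0,0,0,0,0.7],[0,0,0,0,0,0,0.5],[0,0,0,0,0,0,0.3],[0,0,0,0,0,0,0.2],[0,0,0,0,0,0,0.2]],
  ],
)

```text
time_s: 6.5
eef_pos: [0.5956, -0.1633, 0.0121]
eef_rot: [0.002, 0.716, 0.698, 0.001]
wrist_force: [0.7, -0.5, 5.1]
opening: 0.454
grasp_force: 63.3
```

carry_out(
  plan=[
    [[0,0,0.01,0,0,0,0.2],[0,0,0.03,0,0,0,0.2],[0,0,0.055,0,0,0,0.2],[0,0,0.08,0,0,0,0.2],[0,0,0.1,0,0,0,0.2]],
  ],
)

```text
time_s: 6.92
eef_pos: [0.5947, -0.1628, 0.1129]
eef_rot: [0.001, 0.716, 0.698, 0.0]
wrist_force: [-0.6, 0.5, -1.2]
opening: 0.452
grasp_force: 62.6
```

carry_out(
  plan=[
    [[0,0,0.02,0,0,0,0.2],[0,0,0.04,0,0,0,0.2],[0,0,0.055,0,0,0,0.2],[0,0,0.06,0,0,0,0.2],[0,0,0.06,0,0,0,0.2]],
  ],
)

```text
time_s: 7.33
eef_pos: [0.5952, -0.1631, 0.1726]
eef_rot: [0.002, 0.716, 0.698, 0.001]
wrist_force: [0.2, -0.4, -1.8]
opening: 0.452
grasp_force: 62.6
```

carry_out(
  plan=[
    [[0.003,0.01,0,0,0,0.006,0.2],[0.008,0.03,0,0,0,0.018,0.2],[0.014,0.055,0,0,0,0.033,0.2],[0.021,0.08,0,0,0,0.048,0.2],[0.027,0.105,0,0,0,0.063,0.2]],
  ],
)

```text
time_s: 7.75
eef_pos: [0.6205, -0.0557, 0.1683]
eef_rot: [-0.002, 0.694, 0.72, -0.001]
wrist_force: [0.3, 0.3, -1.7]
opening: 0.451
grasp_force: 62.6
```

carry_out(
  plan=[
    [[0.006,0.025,0,0,0,0.015,0.2],[0.013,0.05,0,0,0,0.03,0.2],[0.02,0.075,0,0,0,0.045,0.2],[0.026,0.1,0,0,0,0.06,0.2],[0.032,0.125,0,0,0,0.075,0.2]],
  ],
)

```text
time_s: 8.17
eef_pos: [0.6523, 0.0695, 0.168]
eef_rot: [-0.002, 0.666, 0.746, -0.001]
wrist_force: [-0.6, 0.5, -0.5]
opening: 0.448
grasp_force: 62.6
```

carry_out(
  plan=[
    [[0.005,0.02,0,0,0,0.013,0.2],[0.01,0.038,0,0,0,0.025,0.2],[0.014,0.052,0,0,0,0.034,0.2],[0.017,0.062,0,0,0,0.038,0.2],[0.017,0.064,0,0,0,0.038,0.2]],
  ],
)

```text
time_s: 8.58
eef_pos: [0.67, 0.1333, 0.1691]
eef_rot: [-0.001, 0.651, 0.759, -0.0]
wrist_force: [0.5, 0.2, -1.2]
opening: 0.455
grasp_force: 62.6
```

carry_out(
  plan=[
    [[0,0,0,0,0,0,0.2],[0,0,0,0,0,0,0.2],[0,0,0,0,0,0,0.2],[0,0,0,0,0,0,0.2],[0,0,0,0,0,0,0.2]],
  ],
)

```text
time_s: 9.0
eef_pos: [0.6704, 0.1304, 0.1704]
eef_rot: [0.0, 0.653, 0.758, 0.0]
wrist_force: [-0.8, 0.2, -1.7]
opening: 0.456
grasp_force: 62.6
```

```bash
python3 - <<'E'
from h import *
a=shot('wrist','pics/w3.png')
print(a['cam_to_world'].round(3))
for i in range(3):
    o=get_obs();print(o['eef_pos'],o['eef_rot'],o['wrist_force'],o['torque']); camera('wrist')
E
```

```text
[[ 0.989 -0.14  -0.047  0.659]
 [ 0.148  0.939  0.311  0.21 ]
 [ 0.001 -0.314  0.949  0.314]
 [ 0.     0.     0.     1.   ]]
[0.67043153 0.13052417 0.17045522] [7.92456360e-05 6.52529613e-01 7.57763220e-01 2.68784873e-05] [-0.104884   -0.17729559 -1.75053062] [-0.0358428  -0.01549106  0.0287857 ]
[0.67044506 0.1306945  0.17044142] [6.83990416e-05 6.52457503e-01 7.57825310e-01 4.97819112e-05] [ 0.01728698 -0.91205569 -1.26876186] [ 0.01290839 -0.01766012  0.08575095]
[0.67044754 0.13082562 0.17044715] [8.69817684e-05 6.52380135e-01 7.57891911e-01 5.25742233e-05] [ 0.2222149   0.43923555 -1.44899596] [-0.00654318 -0.01191466  0.04300375]
```

View pics/w3.png

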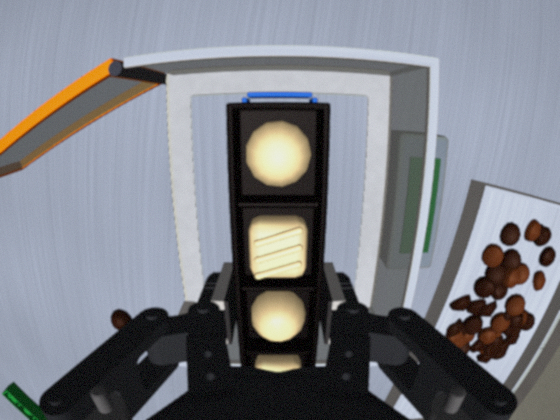

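The wrist view shows the strip held level and lined up over the cradle, with the blue end wall peeking out at (247-314,95), centred on the strip's end (229-328,104). I'll compare the positions along the strip.

```bash
python3 - <<'E'
from h import *
c=dict(np.load('pics/w3.npz'))
ey=np.array([-np.sin(.15),np.cos(.15)]);ex=np.array([ey[1],-ey[0]])
def loc(uv,z): 
    p=fplane(c,uv,z)[:,:2]-[.6705,.1312]; return np.c_[p@ex,p@ey].round(4).tolist()
print('strip end (want +-.02,.085)',[loc([(229,103),(328,104)],z) for z in(.189,.192,.195)])
im=c['pixels'].astype(int); b=(im[...,2]-im[...,0]>60); b[:,:235]=0;b[:,325:]=0;b[120:]=0
v,u=np.nonzero(b); print(u.min(),u.max(),v.min(),v.max())
print('cradle end outer (want .094)',loc([(247,v.min()),(314,v.min()),(u.min(),97),(u.max(),97)],.07))
print('pt',c['z_map'][110:130:9,270],pts(c)[0,0])
a=camera('top');np.savez('pics/t3.npz',**a)
P=pts(a);k=(P[...,2]>.17)&(P[...,2]<.205)&(abs(P[...,0]-.67)<.06)&(abs(P[...,1]-.13)<.12)
vv,uu=np.nonzero(k);q=plane(a,np.c_[uu,vv],.192)[:,:2]-[.6705,.1312];print(k.sum(),(q@ey).min(),(q@ey).max(),np.sort(q@ey)[[5,-5]],(q@ex).min(),(q@ex).max())
E
```

```text
strip end (want +-.02,.085) [[[-0.018, 0.0828], [0.0195, 0.0824]], [[-0.0176, 0.0827], [0.0191, 0.0823]], [[-0.0171, 0.0827], [0.0186, 0.0823]]]
242 317 92 102
cradle end outer (want .094) [[-0.0221, 0.0934], [0.0272, 0.0935], [-0.0258, 0.0898], [0.0295, 0.0898]]
pt [0.13746147 0.13733602 0.12822098] [0.44525176 0.25343111 0.03622038]
553 -0.08567800139742879 0.08126907707895517 [-0.08487938  0.08012648] -0.03261109053852255 0.01816899993246153
```

The strip sits about 2 mm short in +y, by both cameras. I'll shift by (+0.001, +0.002) and lower, slowing near the pan.

carry_out(
  plan=[
    [[0.001,0.002,0,0,0,0,0.2],[0.001,0.002,-0.02,0,0,0,0.2],[0.001,0.002,-0.045,0,0,0,0.2],[0.001,0.002,-0.065,0,0,0,0.2],[0.001,0.002,-0.075,0,0,0,0.2]],
  ],
)

```text
time_s: 9.67
eef_pos: [0.6696, 0.1334, 0.092]
eef_rot: [-0.002, 0.652, 0.758, -0.001]
wrist_force: [-0.6, 0.5, -1.8]
opening: 0.448
grasp_force: 62.6
```

carry_out(
  plan=[
    [[0,0,0,0,0,0,0.2],[0,0,-0.005,0,0,0,0.2],[0,0,-0.013,0,0,0,0.2],[0,0,-0.021,0,0,0,0.2],[0,0,-0.029,0,0,0,0.2]],
  ],
)

```text
time_s: 10.08
eef_pos: [0.6721, 0.1333, 0.0666]
eef_rot: [0.001, 0.652, 0.758, 0.001]
wrist_force: [-0.6, 0.3, -1.6]
opening: 0.454
grasp_force: 62.6
```

carry_out(
  plan=[
    [[0,0,-0.004,0,0,0,0.2],[0,0,-0.008,0,0,0,0.2],[0,0,-0.01,0,0,0,0.2],[0,0,-0.01,0,0,0,0.2],[0,0,-0.01,0,0,0,0.2]],
  ],
)

```text
time_s: 10.5
eef_pos: [0.6715, 0.1333, 0.0564]
eef_rot: [0.0, 0.652, 0.758, 0.0]
wrist_force: [-0.6, -1.0, -0.8]
opening: 0.452
grasp_force: 62.6
```

```bash
python3 - <<'E'
from h import *
a=shot('wrist','pics/w4.png')
o=get_obs();print(o['eef_pos'],o['eef_rot'],o['wrist_force'],o['torque'],o['opening'])
E
```

```text
[0.67169108 0.13329226 0.05666143] [2.19626727e-04 6.52145034e-01 7.58094165e-01 2.07309145e-04] [ 0.30403933 -0.13735161 -1.23159927] [-0.00455863  0.02939796  0.02980938] 0.4506929987826928
```

View pics/w4.png

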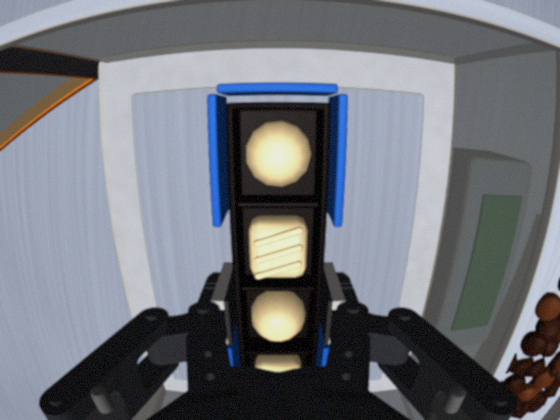

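The strip is between the cheeks, centred (blue walls at columns 218 and 338, strip 229-328), with no contact force yet. I'll lower the last millimetres.

carry_out(
  plan=[
    [[0,0,-0.001,0,0,0,0.2],[0,0,-0.002,0,0,0,0.2],[0,0,-0.003,0,0,0,0.2],[0,0,-0.003,0,0,0,0.2],[0,0,-0.003,0,0,0,0.2]],
  ],
)

```text
time_s: 10.97
eef_pos: [0.6717, 0.1333, 0.0541]
eef_rot: [0.0, 0.652, 0.758, 0.0]
wrist_force: [-2.0, -0.4, 4.6]
opening: 0.452
grasp_force: 63.2
```

carry_out(
  plan=[
    [[0,0,0,0,0,0,0.2],[0,0,-0.001,0,0,0,0.2],[0,0,-0.002,0,0,0,0.2],[0,0,-0.002,0,0,0,0.2],[0,0,-0.002,0,0,0,0.2]],
  ],
)

```text
time_s: 11.38
eef_pos: [0.6717, 0.1333, 0.0541]
eef_rot: [0.0, 0.652, 0.758, 0.0]
wrist_force: [-9.7, -0.8, 18.1]
opening: 0.454
grasp_force: 64.8
```

carry_out(
  plan=[
    [[0,0,0.001,0,0,0,0.2],[0,0,0.002,0,0,0,0.2],[0,0,0.002,0,0,0,0.5],[0,0,0.002,0,0,0,0.7],[0,0,0.002,0,0,0,0.8]],
  ],
)

```text
time_s: 11.8
eef_pos: [0.6713, 0.1333, 0.0528]
eef_rot: [-0.0, 0.652, 0.758, -0.0]
wrist_force: [0.3, 0.3, -0.2]
opening: 0.769
grasp_force: 0.0
```

carry_out(
  plan=[
    [[0,0,0,0,0,0,0.8],[0,0,0.02,0,0,0,0.8],[0,0,0.05,0,0,0,0.8],[0,0,0.09,0,0,0,0.8],[0,0,0.12,0,0,0,0.8]],
  ],
)

```text
time_s: 12.22
eef_pos: [0.6717, 0.1333, 0.1753]
eef_rot: [0.0, 0.652, 0.758, 0.0]
wrist_force: [0.4, -0.3, 0.8]
opening: 0.799
grasp_force: 0.0
```

carry_out(
  plan=[
    [[0,0,0.03,0,0,0,0.5],[0,0,0.06,0,0,0,0.2],[0,0,0.06,0,0,0,0],[0,0,0.06,0,0,0,0],[0,0,0.06,0,0,0,0]],
  ],
)

```text
time_s: 12.63
eef_pos: [0.6711, 0.1333, 0.2326]
eef_rot: [-0.0, 0.652, 0.758, -0.0]
wrist_force: [-0.3, 0.9, 0.3]
opening: 0.088
grasp_force: 0.0
```

```bash
python3 - <<'E'
from h import *
a=shot('wrist','pics/w5.png');t=shot('top','pics/t5.png')
o=get_obs();print(o['eef_pos'],o['q'].round(3))
im=t['pixels'].astype(int);r,g,b=[im[...,i] for i in range(3)];v,u=np.mgrid[:420,:560]
k=(r-b>90)&(g<190)&(u>185)&(u<245)&(v>190)&(v<280)
print('door',rect(plane(t,np.c_[u[k],v[k]],.118)))
E
```

```text
[0.67035845 0.13325437 0.23105672] [ 0.023  0.421  1.304 -0.     1.42  -0.127]
door (array([0., 0.]), array([0., 0.]), 0.0, [[0.0, 0.0], [0.0, 0.0], [0.0, 0.0], [0.0, 0.0]])
```

View pics/w5.png

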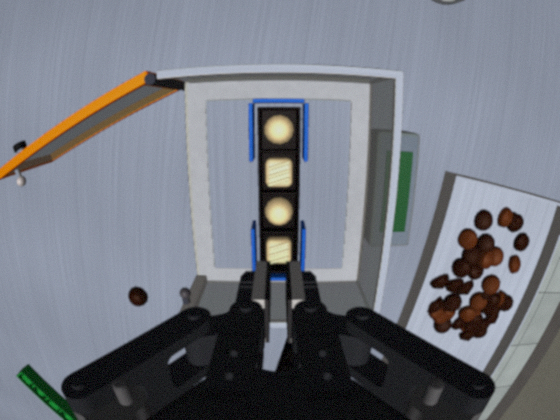

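The strip lies in the cradle, level and straight: ends at rows 107 and 262, inside the blue walls. The door is still open on the left, with nothing in its way. Next I'll work out the pushing arc with shut fingers and the finger line along the door.

```bash
python3 - <<'E'
from h import *
t=dict(np.load('pics/t5.npz'));im=t['pixels'].astype(int);r,g,b=[im[...,i] for i in range(3)]
H=np.array([.549,.2305]);c=get_obs()['eef_pos'][:2]
def tcp(phi,off,rad=.145):
    p=np.radians(phi);return H+rad*np.array([np.cos(p),np.sin(p)])+off*np.array([np.sin(p),-np.cos(p)])
prev=None
for phi,off in [(209.5,.04),(209.5,.018)]+[(x,.015) for x in (215,221,227,233,239,245,251,257,263,268,272,274.6,276.6,278.6)]+[(278.6,.008)]:
    q=tcp(phi,off);print(phi,off,q.round(4),None if prev is None else (q-prev).round(4));prev=q
E
```

```text
209.5 0.04 [0.4031 0.1939] None
209.5 0.018 [0.4139 0.1748] [ 0.0108 -0.0191]
215 0.015 [0.4216 0.1596] [ 0.0077 -0.0151]
221 0.015 [0.4297 0.1467] [ 0.0081 -0.0129]
227 0.015 [0.4391 0.1347] [ 0.0094 -0.012 ]
233 0.015 [0.4498 0.1237] [ 0.0106 -0.011 ]
239 0.015 [0.4615 0.1139] [ 0.0117 -0.0098]
245 0.015 [0.4741 0.1054] [ 0.0127 -0.0085]
251 0.015 [0.4876 0.0983] [ 0.0135 -0.0071]
257 0.015 [0.5018 0.0926] [ 0.0142 -0.0057]
263 0.015 [0.5164 0.0884] [ 0.0147 -0.0042]
268 0.015 [0.5289 0.0861] [ 0.0125 -0.0023]
272 0.015 [0.5391 0.0851] [ 0.0101 -0.001 ]
274.6 0.015 [0.5457 0.0848] [ 0.0066 -0.0003]
276.6 0.015 [0.5508 0.0847] [ 0.0051 -0.    ]
278.6 0.015 [0.5559 0.0849] [0.0051 0.0002]
278.6 0.008 [0.5628 0.0859] [0.0069 0.001 ]
```

carry_out(
  plan=[
    [[-0.035,0.007,0.02,0,0,0.08,0],[-0.07,0.014,0.02,0,0,0.16,0],[-0.105,0.021,0.02,0,0,0.24,0],[-0.14,0.03,0.02,0,0,0.32,0],[-0.175,0.04,0.02,0,0,0.365,0]],
  ],
)

```text
time_s: 13.15
eef_pos: [0.494, 0.1732, 0.2513]
eef_rot: [-0.001, 0.502, 0.865, -0.001]
wrist_force: [-0.2, 0.6, -0.1]
opening: 0.001
grasp_force: 0.0
```

carry_out(
  plan=[
    [[-0.035,0.008,0,0,0,0,0],[-0.07,0.016,0,0,0,0,0],[-0.093,0.021,0,0,0,0,0],[-0.093,0.021,-0.03,0,0,0,0],[-0.093,0.021,-0.06,0,0,0,0]],
  ],
)

```text
time_s: 13.57
eef_pos: [0.403, 0.195, 0.1935]
eef_rot: [0.001, 0.503, 0.864, 0.001]
wrist_force: [0.7, -0.4, -1.1]
opening: -0.0
grasp_force: 0.0
```

carry_out(
  plan=[
    [[0,0,-0.035,0,0,0,0],[0,0,-0.07,0,0,0,0],[0,0,-0.1,0,0,0,0],[0,0,-0.116,0,0,0,0],[0,0,-0.116,0,0,0,0]],
  ],
)

```text
time_s: 13.98
eef_pos: [0.3988, 0.1933, 0.0724]
eef_rot: [-0.004, 0.504, 0.864, -0.003]
wrist_force: [-0.9, 0.5, 0.0]
opening: 0.0
grasp_force: 0.0
```

carry_out(
  plan=[
    [[0.005,-0.009,0,0,0,0,0],[0.011,-0.019,0,0,0,0,0],[0.014,-0.026,0,0,0,0.04,0],[0.018,-0.034,0,0,0,0.09,0],[0.018,-0.034,0,0,0,0.09,0]],
  ],
)

```text
time_s: 14.4
eef_pos: [0.4241, 0.1586, 0.0792]
eef_rot: [0.002, 0.464, 0.886, 0.001]
wrist_force: [-0.3, -0.7, 0.6]
opening: -0.005
grasp_force: 0.0
```

carry_out(
  plan=[
    [[0.008,-0.013,0,0,0,0.1,0],[0.0175,-0.025,0,0,0,0.21,0],[0.028,-0.036,0,0,0,0.31,0],[0.04,-0.0455,0,0,0,0.42,0],[0.0525,-0.054,0,0,0,0.52,0]],
  ],
)

```text
time_s: 14.82
eef_pos: [0.4752, 0.1053, 0.0786]
eef_rot: [0.001, 0.22, 0.976, 0.0]
wrist_force: [0.1, 0.1, 0.2]
opening: 0.003
grasp_force: 0.0
```

carry_out(
  plan=[
    [[0.0135,-0.007,0,0,0,0.1,0],[0.0275,-0.013,0,0,0,0.21,0],[0.042,-0.017,0,0,0,0.31,0],[0.05,-0.019,0,0,0,0.37,0],[0.055,-0.0195,0,0,0,0.4,0]],
  ],
)

```text
time_s: 15.23
eef_pos: [0.5312, 0.0857, 0.0789]
eef_rot: [0.002, 0.023, 1.0, -0.0]
wrist_force: [0.2, -0.3, 1.1]
opening: 0.003
grasp_force: 0.0
```

```bash
python3 - <<'E'
from h import *
a=shot('wrist','pics/w6.png');print(get_obs()['eef_pos'],get_obs()['wrist_force'])
t=shot('top','pics/t6.png')
cv2.imwrite('pics/t6c.png',np.hstack([cv2.imread('pics/w6.png')[:,80:480],cv2.resize(cv2.imread('pics/t6.png')[90:230,170:300],(390,420))]))
E
```

```text
[0.5316809  0.08570216 0.07894617] [0.04555735 0.32983054 0.63011708]
```

View pics/t6c.png

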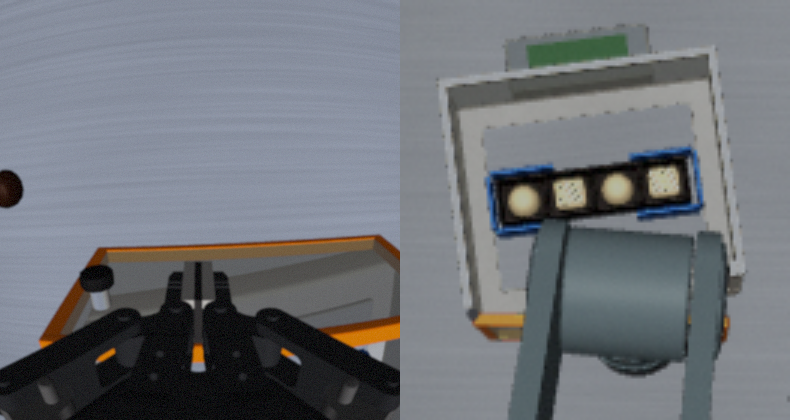

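The strip sits correctly, and the door has followed the fingers and is close to shut, with the orange frame just ajar. Now the firm push.

carry_out(
  plan=[
    [[0.007,-0.0005,0,0,0,0.04,0],[0.013,0,0,0,0,0.08,0],[0.018,0,0,0,0,0.12,0],[0.022,0,0,0,0,0.15,0],[0.025,0,0,0,0,0.17,0]],
  ],
)

```text
time_s: 15.75
eef_pos: [0.5529, 0.0868, 0.0775]
eef_rot: [-0.001, -0.062, 0.998, 0.0]
wrist_force: [-15.0, -2.5, 6.2]
opening: 0.004
grasp_force: 0.0
```

carry_out(
  plan=[
    [[0.001,0,0,0,0,0,0],[0.002,0,0,0,0,0,0],[0.003,0,0,0,0,0,0],[0.003,0,0,0,0,0,0],[0.003,0,0,0,0,0,0]],
  ],
)

```text
time_s: 16.17
eef_pos: [0.5526, 0.0867, 0.0766]
eef_rot: [-0.005, -0.062, 0.998, 0.0]
wrist_force: [-15.6, -3.2, 7.5]
opening: -0.003
grasp_force: 0.0
```

carry_out(
  plan=[
    [[0.001,0,0,0,0,0,0],[0.002,0,0,0,0,0,0],[0.002,0,0,0,0,0,0],[0.002,0,0,0,0,0,0],[0.002,0,0,0,0,0,0]],
  ],
)

```text
time_s: 16.58
eef_pos: [0.5525, 0.0867, 0.076]
eef_rot: [-0.007, -0.062, 0.998, 0.0]
wrist_force: [-21.1, -2.8, 9.4]
opening: 0.003
grasp_force: 0.0
```

carry_out(
  plan=[
    [[-0.015,-0.002,0,0,0,0,0],[-0.04,-0.006,0,0,0,0,0],[-0.075,-0.011,0,0,0,0,0],[-0.11,-0.016,0,0,0,0,0],[-0.13,-0.02,0.02,0,0,0,0]],
  ],
)

```text
time_s: 17.0
eef_pos: [0.4227, 0.0672, 0.0941]
eef_rot: [-0.004, -0.061, 0.998, 0.001]
wrist_force: [-0.3, 1.0, -0.8]
opening: 0.002
grasp_force: 0.0
```

carry_out(
  plan=[
    [[-0.01,-0.03,0.03,0,0,0,0],[-0.02,-0.06,0.06,0,0,0,0],[-0.02,-0.09,0.09,0,0,0,0],[-0.02,-0.11,0.11,0,0,0,0],[-0.02,-0.11,0.11,0,0,0,0]],
  ],
)

```text
time_s: 17.42
eef_pos: [0.4122, -0.0478, 0.2135]
eef_rot: [0.005, -0.06, 0.998, -0.003]
wrist_force: [0.8, -1.0, 0.8]
opening: -0.002
grasp_force: 0.0
```

```bash
python3 - <<'E'
from h import *
t=shot('top','pics/t7.png');s=shot('scene','pics/s7.png')
A=cv2.resize(cv2.imread('pics/t7.png')[90:230,170:300],(390,420),interpolation=cv2.INTER_CUBIC);B=cv2.resize(cv2.imread('pics/s7.png')[140:280,250:400],(410,420*410//450+37),interpolation=cv2.INTER_CUBIC)
B=cv2.resize(B,(410,420));cv2.imwrite('pics/f.png',np.hstack([A,B]))
im=t['pixels'].astype(int);r,g,b=[im[...,i] for i in range(3)];v,u=np.mgrid[:420,:560]
k=(r-b>60)&(u>185)&(u<295)&(v>178)&(v<215);print(k.sum(),rect(plane(t,np.c_[u[k],v[k]],.118)))
k=(b-r>50)&(u>190)&(u<280)&(v>130)&(v<175);print(rect(plane(t,np.c_[u[k],v[k]],.07)))
print(get_obs()['eef_pos'],get_obs()['wrist_force'])
E
```

```text
400 (array([0.5568, 0.119 ]), array([0.0237, 0.2121]), 8.6, [[0.5289999842643738, 0.22200000286102295], [0.5609999895095825, 0.012000000104308128], [0.5839999914169312, 0.01600000075995922], [0.5529999732971191, 0.22599999606609344]])
(array([0.6706, 0.1313]), array([0.0565, 0.1869]), 8.5, [[0.6290000081062317, 0.2199999988079071], [0.656000018119812, 0.03500000014901161], [0.7120000123977661, 0.0430000014603138], [0.6850000023841858, 0.2280000001192093]])
[ 0.40974166 -0.04423089  0.2087857 ] [0.93423157 0.1281717  0.0247325 ]
```

View pics/f.png

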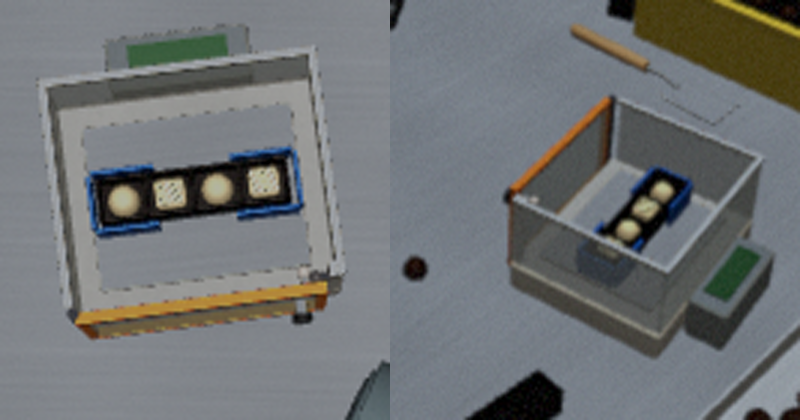

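Door shut: its yaw of 8.6° equals the scale's, and it stayed shut after I drew back. The strip lies level in the cradle, and the arm is touching nothing.

```bash
python3 -c "
from bench import hand_in
print(hand_in())"
```

```text
the job is handed in; nothing more can be done
None
```

I handed the job in: the ivory strip lies level in the blue cradle, the screen door is pushed shut in line with the scale, and I moved nothing else (about 17.5 s of the 64 s used; no verdict came back).

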